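Nest the angle cleats on the ridge rest

ROBOT

A 7-joint arm with a two-finger parallel gripper is mounted at the origin on a cart in front of the work surface, level with it; the furniture and walls round the work are solid. World frame = base frame: x ahead of the robot, y to its left, z up, the work surface at z = 0. Lengths are in m, angles in rad, forces in N, time in s.
With the tool pointing down it reaches from about 0.4 to 0.85 m from the base axis. Payload 10.4 kg.
Tool frame: the origin (TCP) lies midway between the tips of the shut fingers; the grasp point (between the pads) lies 19 mm behind it (manip.grasp_offset is the distance from the TCP to the grasp point, in m); z points along the fingers, y is the line along which they close (so a half turn about z gives the same grasp; the last joint's range is limited). The gripper opens to 85 mm and grips with 20 to 120 N. Pads are 22 mm wide; open, the fingers measure 114 mm over their backs; the gripper's body (76 mm by 85 mm) begins 54 mm behind the grasp point. The pads swing forward as they close: fully open they stand 13 mm farther back than shut.
Start: joints at [1.285, 0.332, -0.065, 1.46, 0.022, 1.35, -0.088], TCP at [0.162, -0.604, 0.231] pointing down, gripper open.
Joint ranges: [-2.6, 2.6], [-0.5, 2.12], [-1.47, 1.34], [0.16, 2.42], [-1.27, 4.41], [0.06, 2.06], [-2.6, 2.6]. Speed limits (rad/s): [2.22, 2.22, 2.79, 2.79, 3.14, 3.14, 3.14].

INTERFACE

Orientations are given as a unit quaternion [x, y, z, w].
In Python, from workcell import manip, optics gives the robot as it stands (manip), with the cameras (optics).
- The arm moves only by the shell command python3 jog.py 'ROWS' [FORCE]. ROWS is rows parted by semicolons, their numbers by spaces, 1 to 20 of them, each of 7 numbers: a rotation vector rx, ry, rz in rad, then dx, dy, dz in m, then the opening from 0.0 (shut) to 1.0 (fully open); each row is the pose to reach, as a shift and turn from the pose commanded when the command began, along the tool's axes at that moment; what a row does not reach only later rows make up. A row lasts 1/8 s, in which the tool goes at most 0.0625 m and 0.188 rad, less where a joint would pass 70% of its speed; a pose out of reach is approached as far as the arm can. The fingers move at their own pace and stop on an object; FORCE is the grip in N (left out, the last holds). Time passes only in rows, so rows that do not move let the fingers close. It prints the time, the measured TCP pose, the force, the opening and the grip force at its end.
- manip.get_obs(): the state, without advancing time (a new reading comes with each control period).
- optics.camera(name): name is "scene" or "side" or "wrist"; returns the picture (400x640x3 uint8, blue, green, red); there is no depth.
- optics.calibration(name): a dict with "fx", "fy", "cx", "cy" (pixels), "world_from_camera" (4x4, takes a point from camera to world coordinates); the wrist camera has in their place "tool_from_camera" (4x4, takes a point from camera to tool coordinates, whose origin is the TCP and whose axes are the flange's). Camera axes: x right, y up, looking along -z (the intrinsics and any distortion apply to the point x, -y, -z); pixel columns grow to the right and rows downward; lengths in m; the calibration is good to about 2 mm. A picture is of the moment at which its call begins: read the wrist's pose just before it. calibration takes no time and is no camera call.
- manip.hand_in(): hands the job in; it is judged then, once.
The state is a dict: "clock": time; "joint_pos": joint angles; "joint_velocities": joint speeds; "tau": joint torques, N m; "position": TCP position; "ee_rot": TCP orientation; "ft_force": force on the tool from outside, world axes, zero at the start; "torque": the same for the moment, N m; "grip_width": opening from 0.0 (shut) to 1.0 (fully open); "grasp_force": force on a finger pad.
Only numpy, scipy, OpenCV 4.12 (cv2) and the standard library are available. Lean on these libraries where they do the work, as an engineer would, in place of code of your own. Each camera call takes 0.05 s, during which the arm holds its last target. There are 200 camera calls.

TASK

Put the four angle cleats away on the ridge rest, nested one over another ridge up: the smallest first, straight onto the bar, then the next larger each time, the largest last on top. Each should sit fully down with its legs along the bar's and be about centred on the bar's length; let go of each before fetching the next. Leave the bolt, the tape roll and the tape measure where they are.

Things in the scene. Friction and masses are not known exactly. Their poses are not given: they have to be found in the camera images.
- cleat_1: The smallest of four steel angle cleats, a bolt hole in each leg. Legs 26 mm, wall 4 mm, 36 mm long, 21.2 mm high, 37 mm wide. Lies like a roof, ridge up, on the edges of both legs; can be pinched near the ridge by its flat end faces, 36 mm apart. Origin: on the ground between the leg edges, at mid-length. x along the ridge, z up.
- cleat_2: The second smallest of four steel angle cleats, a bolt hole in each leg. Legs 34 mm, wall 4 mm, 44 mm long, 26.9 mm high, 48 mm wide. Lies like a roof, ridge up, on the edges of both legs; can be pinched near the ridge by its flat end faces, 44 mm apart. Origin: on the ground between the leg edges, at mid-length. x along the ridge, z up.
- cleat_3: The second largest of four steel angle cleats, a bolt hole in each leg. Legs 42 mm, wall 4 mm, 52 mm long, 32.5 mm high, 59 mm wide. Lies like a roof, ridge up, on the edges of both legs; can be pinched near the ridge by its flat end faces, 52 mm apart. Origin: on the ground between the leg edges, at mid-length. x along the ridge, z up.
- cleat_4: The largest of four steel angle cleats, a bolt hole in each leg. Legs 50 mm, wall 4 mm, 60 mm long, 38.2 mm high, 71 mm wide. Lies like a roof, ridge up, on the edges of both legs; can be pinched near the ridge by its flat end faces, 60 mm apart. Origin: on the ground between the leg edges, at mid-length. x along the ridge, z up.
- rest: Fixed rest: dark square bar, 26 mm sides, 30 mm long, set on edge, ridge 55 mm up, on a post on a grey base plate 76 x 64 x 6 mm. Origin on the work surface under the bar's middle; x along the ridge, z up. Cleats sit on it like roof on roof, each ridge 5.7 mm above the last; in the right order all four cleats' leg edges (origins) end level, 39.4 mm above the rest's origin.
- bolt: Bystander: loose M12 bolt lying on its side, 58 mm long, 18 mm high. Origin under its middle.
- tape_roll: Bystander: small loose roll of black tape lying flat, 55 mm across, 19 mm high. Origin under its centre.
- tape_measure: Bystander: loose yellow tape measure standing on edge, 36 x 80 mm, 62 mm high. Origin under its middle.

How it is judged:
By the outcome, as a careful person would: the job done as asked, in the order asked, and still so for the second after the job is handed in, with the robot touching nothing.
It also fails if it takes over 99 s, if anything falls off the work surface, if the arm or the gripper's body presses on something with over 40 N, if the wrist force passes 120 N, or if a joint passes its speed limit or range.

## Working session

There is one attempt and no reset: what is moved stays moved. The work goes in short steps, Python scripts to look and compute and a shell command to move; the robot and the scene stay as the last step left them, time stands still between calls to the robot, and variables do not carry over. Pictures are saved under pics/ and viewed, at most 14 in all, crops included, and the job is handed in when it is done.

```bash
ls; mkdir -p pics
cat > h.py <<'E'
import numpy as np, cv2
from workcell import manip, optics
from scipy.spatial.transform import Rotation as R
def shot(cam,name,crop=None,scale=1):
    im=optics.camera(cam)
    if crop: im=im[crop[1]:crop[3],crop[0]:crop[2]]
    cv2.imwrite('pics/'+name,cv2.resize(im,None,fx=scale,fy=scale,interpolation=cv2.INTER_CUBIC))
def ray(cam,u,v,obs=None):
    c=optics.calibration(cam)
    if cam=='wrist':
        T=np.eye(4);T[:3,:3]=R.from_quat(obs['ee_rot']).as_matrix();T[:3,3]=obs['position'];T=T@np.array(c['tool_from_camera'])
    else: T=np.array(c['world_from_camera'])
    if any(k in c for k in('dist','distortion')): print(c.keys())
    d=np.array([(u-c['cx'])/c['fx'],-(v-c['cy'])/c['fy'],-1])
    return T[:3,3],T[:3,:3]@d
def onz(cam,u,v,z,obs=None):
    o,d=ray(cam,u,v,obs); return o+d*(z-o[2])/d[2]
E
python3 - <<'E'
from h import *
o=manip.get_obs();print(o)
for c in('scene','side','wrist'):
    print(c,optics.calibration(c)); shot(c,c+'0.png')
E
```

```text
jog.py
pics
workcell.py
{'clock': 0.0, 'joint_pos': array([ 1.28541601,  0.3328696 , -0.06469437,  1.46098997,  0.0216004 ,
        1.34991164, -0.08850578]), 'joint_velocities': array([ 0.00199069, -0.00030877,  0.00050248,  0.00014198, -0.00035497,
       -0.00017728, -0.00106596]), 'tau': array([ 1.88302402e-03, -6.25444651e+01,  5.01976430e-02, -3.91601801e+01,
        1.61922741e-02,  9.88638669e-03,  9.31311945e-06]), 'position': array([ 0.16223935, -0.60315956,  0.23049412]), 'ee_rot': array([ 9.91379730e-01,  1.31017864e-01, -1.33493672e-04, -7.29404129e-04]), 'ft_force': array([ 0.54885302, -0.17943321, -0.08611869]), 'torque': array([-0.02504188, -0.0214851 , -0.03150098]), 'grasp_force': 0.0, 'grip_width': 1.000312154466403}
scene {'fx': 404.4377034020771, 'fy': 404.4377034020771, 'cx': 325.19893927148496, 'cy': 199.57294644178128, 'world_from_camera': array([[ 0.75429306,  0.3574652 , -0.55069103,  0.03509665],
       [-0.65640044,  0.42776567, -0.62141371, -0.59036014],
       [ 0.01343294,  0.83020188,  0.55730099,  0.51878622],
       [ 0.        ,  0.        ,  0.    
[... 169 characters left out ...]
6,  0.30690633, -0.42028315,  0.14354085],
       [-0.52020903, -0.52598185,  0.67284891,  0.51486724],
       [-0.01455972,  0.79319077,  0.60879916,  0.59147014],
       [ 0.        ,  0.        ,  0.        ,  1.        ]])}
wrist {'fx': 301.05835561239667, 'fy': 301.05835561239667, 'cx': 322.46099755381954, 'cy': 200.40105117275874, 'tool_from_camera': array([[-5.47117970e-04,  9.62977487e-01,  2.69581269e-01,
         6.79207457e-02],
       [ 9.99999849e-01,  5.12189351e-04,  1.99906595e-04,
         1.35488210e-04],
       [ 5.44288951e-05,  2.69581337e-01, -9.62977622e-01,
        -1.43131161e-01],
       [ 0.00000000e+00,  0.00000000e+00,  0.00000000e+00,
         1.00000000e+00]])}
```

View pics/scene0.png

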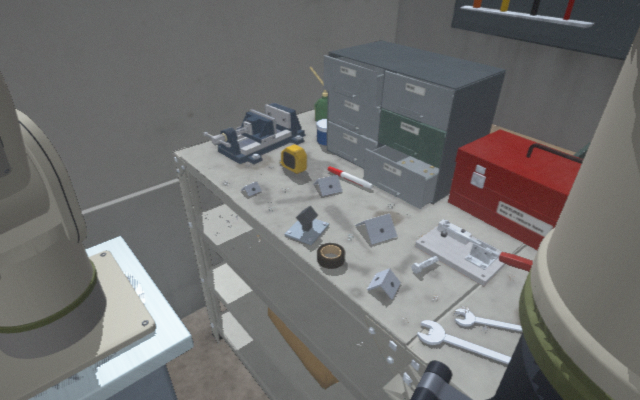

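View pics/side0.png

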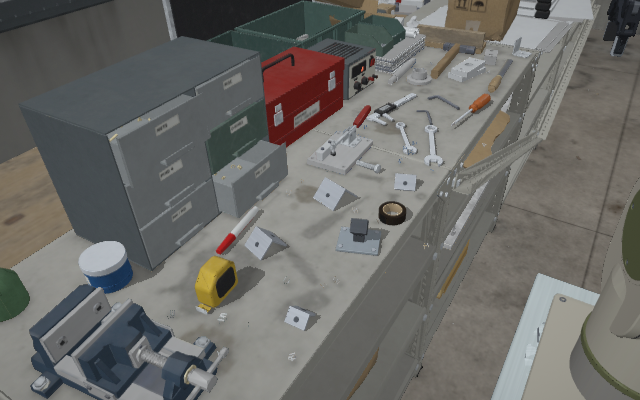

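The scene picture shows cleats near (252,188), (328,186), (377,230) and (385,284), with the rest at (307,225). In the side picture the same cleats are near (299,317), (263,243), (331,194) and (404,182), with the rest at (359,235). I'll enlarge both.

Run:
```python
import cv2
for n,(a,b,c,d),s in(('scene',(235,170,415,305),4.4),('side',(235,165,425,335),3.5)):
    im=cv2.imread(f'pics/{n}0.png')[b:d,a:c]; cv2.imwrite(f'pics/{n}0c.png',cv2.resize(im,None,fx=s,fy=s,interpolation=cv2.INTER_CUBIC))
```

```text
(no output)
```

View pics/scene0c.png

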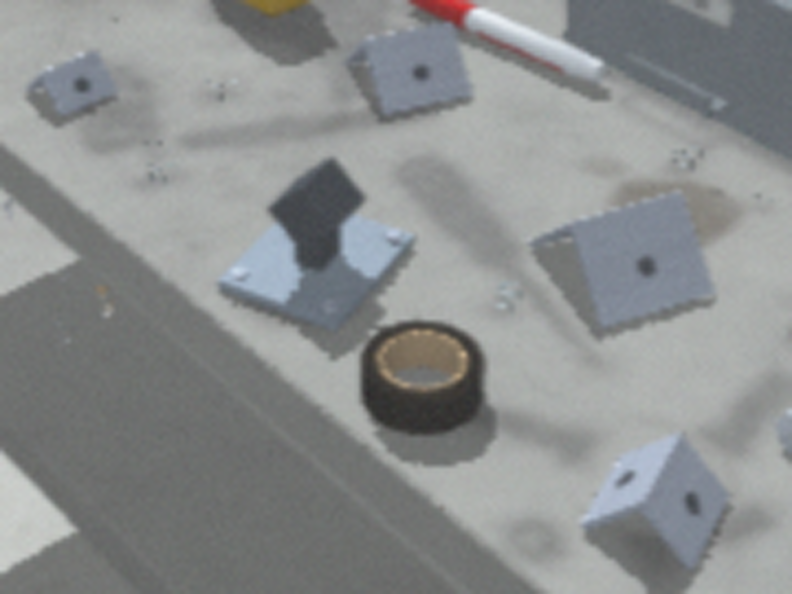

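View pics/side0c.png

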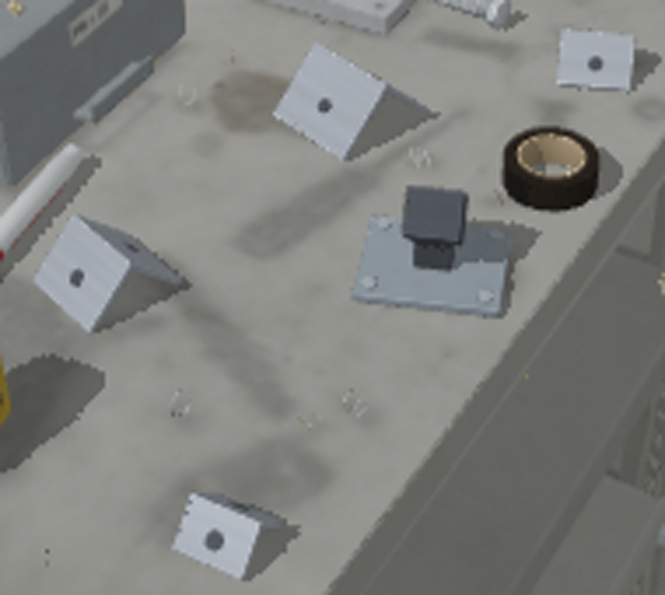

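A is at about crop (75,85) in the scene and (215,540) in the side view. B is at (415,70) and (100,270), C at (645,260) and (340,100), D at (665,500) and (595,60). I'll measure the foot edges (z=0) and the ridges in both views.

Run:
```python
from h import *
S=lambda p:('scene',235+p[0]/4.4,170+p[1]/4.4)
D=lambda p:('side',235+p[0]/3.5,165+p[1]/3.5)
def show(n,f,a,b,z):
    p,q=onz(*f(a),z),onz(*f(b),z);d=q-p
    print(n,z,p[:2].round(4),q[:2].round(4),'mid',((p+q)/2)[:2].round(4),'len',round(np.linalg.norm(d)*1000,1),'yaw',round(np.degrees(np.arctan2(d[1],d[0])),1))
show('A foot sc',S,(62,125),(117,93),0);show('A foot sd',D,(173,548),(243,580),0)
show('B foot sc',S,(385,118),(472,98),0);show('B foot sd',D,(35,280),(93,332),0)
show('C foot sc',S,(600,335),(715,298),0);show('C foot sd',D,(274,115),(346,160),0)
show('D foot sc',S,(695,570),(730,495),0);show('D foot sd',D,(557,87),(632,90),0)
show('A r sc',S,(40,80),(97,52),.0212);show('A r sd',D,(192,493),(262,515),.0212)
for z in(.0269,.0325):show('B r sc',S,(358,45),(455,22),z);show('B r sd',D,(78,215),(130,262),z)
show('C r sc',S,(575,228),(683,190),.0382);show('C r sd',D,(315,42),(387,85),.0382)
for z in(.0269,.0325):show('D r sc',S,(648,510),(680,435),z);show('D r sd',D,(562,30),(633,35),z)
show('rest sc',S,(270,208),(332,158),.055);show('rest sd',D,(405,187),(467,190),.055)
show('base sd',D,(352,298),(502,315),0.003);show('base sd back',D,(375,215),(512,230),0.006);
show('base sc',S,(220,280),(333,328),0.006);show('base sc',S,(333,328),(415,238),0.006)
```

```text
A foot sc 0 [0.4165 0.1041] [0.4557 0.1117] mid [0.4361 0.1079] len 40.0 yaw 11.0
A foot sd 0 [0.4568 0.1475] [0.4208 0.1461] mid [0.4388 0.1468] len 36.0 yaw -177.8
B foot sc 0 [0.5505 0.0008] [ 0.5991 -0.0144] mid [ 0.5748 -0.0068] len 51.0 yaw -17.4
B foot sd 0 [0.6208 0.0417] [0.5707 0.0573] mid [0.5957 0.0495] len 52.5 yaw 162.8
C foot sc 0 [ 0.5095 -0.1943] [ 0.5691 -0.2104] mid [ 0.5393 -0.2024] len 61.8 yaw -15.1
C foot sd 0 [ 0.591  -0.1426] [ 0.5324 -0.1272] mid [ 0.5617 -0.1349] len 60.5 yaw 165.3
D foot sc 0 [ 0.4368 -0.3135] [ 0.4777 -0.2964] mid [ 0.4573 -0.305 ] len 44.4 yaw 22.7
D foot sd 0 [ 0.4594 -0.2517] [ 0.4195 -0.2714] mid [ 0.4395 -0.2616] len 44.5 yaw -153.8
A r sc 0.0212 [0.4148 0.1191] [0.4529 0.1238] mid [0.4339 0.1214] len 38.4 yaw 7.0
A r sd 0.0212 [0.4559 0.1319] [0.4229 0.1265] mid [0.4394 0.1292] len 33.5 yaw -170.8
B r sc 0.0269 [0.5587 0.0329] [0.615  0.0176] mid [0.5869 0.0253] len 58.3 yaw -15.2
B r sd 0.0269 [0.6118 0.0124] [0.5662 0.0283] mid [0.589  0.0204] len 48.3 yaw 160.8
B r sc 0.0325 [0.5528 0.0258] [0.6084 0.0107] mid [0.5806 0.0183] len
[... 494 characters left out ...]
 0.4601 -0.281 ] mid [ 0.4403 -0.2905] len 43.8 yaw 25.7
D r sd 0.0325 [ 0.4642 -0.2637] [ 0.4258 -0.2798] mid [ 0.445  -0.2718] len 41.7 yaw -157.2
rest sc 0.055 [ 0.4105 -0.0838] [ 0.4557 -0.0714] mid [ 0.4331 -0.0776] len 46.8 yaw 15.2
rest sd 0.055 [ 0.4593 -0.0636] [ 0.4312 -0.0773] mid [ 0.4452 -0.0705] len 31.2 yaw -154.1
base sd 0.003 [ 0.4693 -0.0276] [ 0.3977 -0.0552] mid [ 0.4335 -0.0414] len 76.7 yaw -158.9
base sd back 0.006 [ 0.4904 -0.0874] [ 0.4212 -0.1136] mid [ 0.4558 -0.1005] len 73.9 yaw -159.3
base sc 0.006 [ 0.3986 -0.0596] [ 0.4168 -0.1191] mid [ 0.4077 -0.0894] len 62.3 yaw -73.1
base sc 0.006 [ 0.4168 -0.1191] [ 0.4881 -0.0934] mid [ 0.4524 -0.1062] len 75.9 yaw 19.9
```

Foot-edge lengths of 36–40, 52, 61 and 44 mm identify the cleats: A is cleat_1, B is cleat_3, C is cleat_4 and D is cleat_2. The rest is near (0.444,-0.071), yaw about 21°. Next I'll use the wrist camera over each.

```bash
cat >> h.py <<'E'
def tgt(x,y,z,yaw,quiet=0):
    """jog row to bring TCP to x,y,z with tool y along ridge yaw (deg), tool down"""
    o=manip.get_obs(); R0=R.from_quat(o['ee_rot']); a=np.radians(yaw+90)
    X=np.array([np.cos(a),np.sin(a),0]);Z=np.array([0,0,-1.]);Y=np.cross(Z,X)
    Rt=R.from_matrix(np.c_[X,Y,Z]); rv=(R0.inv()*Rt).as_rotvec(); d=R0.inv().apply(np.array([x,y,z])-o['position'])
    print('row',*rv.round(4),*d.round(4),' min rows',int(np.ceil(max(np.linalg.norm(d)/.0625,np.linalg.norm(rv)/.188))))
E
python3 - <<'E'
from h import *
tgt(.448,-.283,.14,24)
print(onz('scene',294,172,0),onz('side',213,303,0))
E
```

```text
row -0.0008 -0.0009 -1.7269 0.3591 -0.235 0.091  min rows 10
[0.5695341  0.13467958 0.        ] [0.57714846 0.17570589 0.        ]
```

```bash
python3 jog.py '0 0 -1.727 0.359 -0.235 0.091 1;0 0 -1.727 0.359 -0.235 0.091 1;0 0 -1.727 0.359 -0.235 0.091 1;0 0 -1.727 0.359 -0.235 0.091 1;0 0 -1.727 0.359 -0.235 0.091 1;0 0 -1.727 0.359 -0.235 0.091 1;0 0 -1.727 0.359 -0.235 0.091 1;0 0 -1.727 0.359 -0.235 0.091 1;0 0 -1.727 0.359 -0.235 0.091 1;0 0 -1.727 0.359 -0.235 0.091 1;0 0 -1.727 0.359 -0.235 0.091 1;0 0 -1.727 0.359 -0.235 0.091 1'
cat >> h.py <<'E'
import pickle
def wshot(n):
    o=manip.get_obs(); im=optics.camera('wrist'); cv2.imwrite(f'pics/w{n}.png',im); pickle.dump(o,open(f'pics/w{n}.pkl','wb'))
    print(o['clock'],o['position'],o['joint_pos'].round(2))
E
python3 -c "
from h import *
wshot('D'); tgt(.444,-.071,.17,21)"
```

```text
clock: 1.65
position: [0.4479, -0.2833, 0.1402]
ee_rot: [0.545, 0.838, -0.0, -0.0]
ft_force: [-0.1, -0.5, -0.7]
grip_width: 0.997
grasp_force: 0.0
1.65 [ 0.44792438 -0.28334942  0.14023902] [ 0.95  0.24 -0.53  1.8   0.13  1.13  0.79]
row -0.0001 -0.0 0.0516 0.1957 0.0826 -0.0297  min rows 4
```

```bash
python3 jog.py '0 0 0.052 0.196 0.083 -0.03 1;0 0 0.052 0.196 0.083 -0.03 1;0 0 0.052 0.196 0.083 -0.03 1;0 0 0.052 0.196 0.083 -0.03 1;0 0 0.052 0.196 0.083 -0.03 1;0 0 0.052 0.196 0.083 -0.03 1;0 0 0.052 0.196 0.083 -0.03 1'
python3 -c "
from h import *
wshot('R'); tgt(.4375,.127,.13,6)"
```

```text
clock: 2.58
position: [0.4439, -0.0717, 0.17]
ee_rot: [0.567, 0.824, -0.0, -0.0]
ft_force: [0.4, 0.4, 1.2]
grip_width: 1.004
grasp_force: 0.0
2.575 [ 0.44394463 -0.07168536  0.17003742] [ 0.76  0.03 -0.7   1.95  0.02  1.17  0.41]
row -0.0003 -0.0003 0.2604 0.1878 0.0648 0.0401  min rows 4
```

```bash
python3 jog.py '0 0 0.26 0.188 0.065 0.04 1;0 0 0.26 0.188 0.065 0.04 1;0 0 0.26 0.188 0.065 0.04 1;0 0 0.26 0.188 0.065 0.04 1;0 0 0.26 0.188 0.065 0.04 1;0 0 0.26 0.188 0.065 0.04 1;0 0 0.26 0.188 0.065 0.04 1'
python3 - <<'E'
from h import *
wshot('A'); a=[]
for n in 'DRA':
    im=cv2.imread(f'pics/w{n}.png'); o=pickle.load(open(f'pics/w{n}.pkl','rb'))
    a.append(im)
# crops 200x150 about center, x4 stacked two files
c=[cv2.resize(i[100:300,230:430],None,fx=2.9,fy=2.9,interpolation=cv2.INTER_CUBIC) for i in a]
for n,i in zip('DRA',a): cv2.imwrite(f'pics/w{n}c.png',cv2.resize(i[60:360,160:500],None,fx=2,fy=2,interpolation=cv2.INTER_CUBIC)[:600])
E
```

```text
clock: 3.5
position: [0.4377, 0.1269, 0.1304]
ee_rot: [0.669, 0.743, -0.0, 0.0]
ft_force: [-0.1, -0.3, 0.4]
grip_width: 1.003
grasp_force: 0.0
3.5 [0.43768083 0.12686664 0.13035685] [ 0.49  0.13 -0.9   1.98  0.11  1.09 -0.36]
```

View pics/wRc.png

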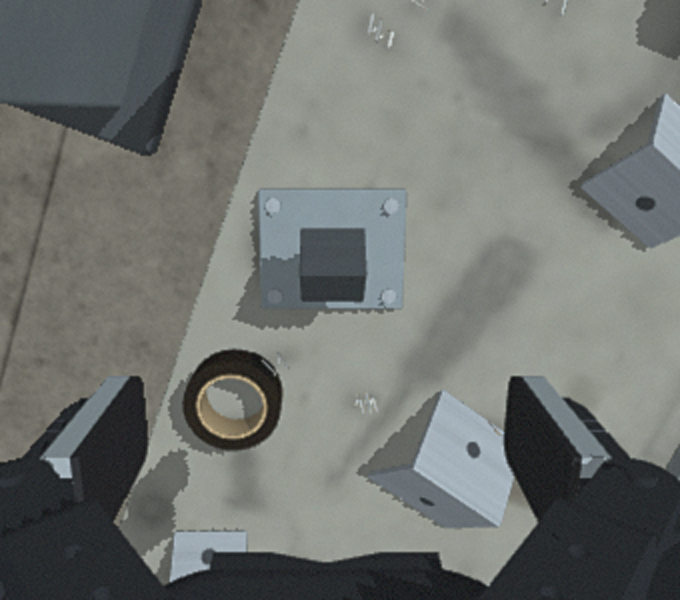

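View pics/wAc.png

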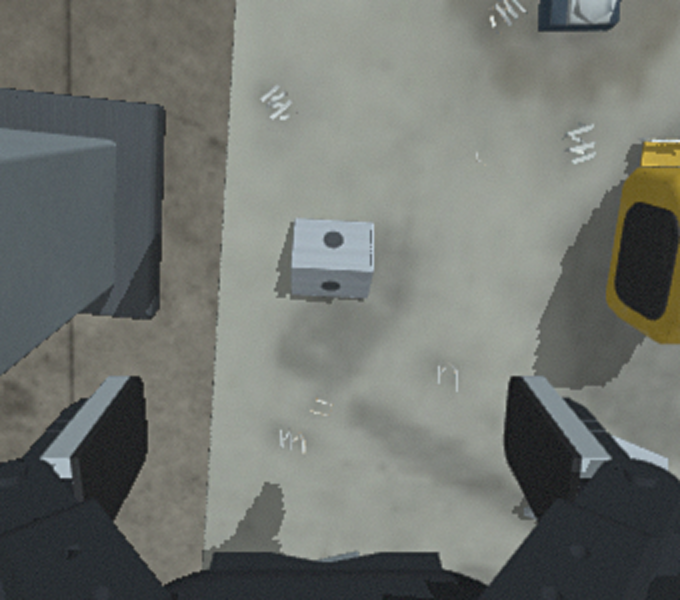

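View pics/wDc.png

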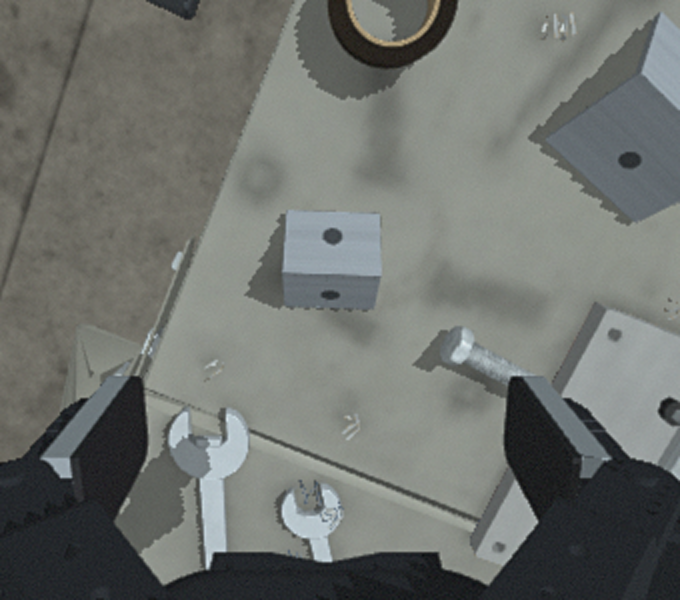

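The rest ridge runs (301,275)–(366,276) in its crop. The cleat_1 ridge runs (291,268)–(374,271) and the cleat_2 ridge (283,274)–(381,277).

```bash
cat >> h.py <<'E'
def ridge(n,a,b,z):
    o=pickle.load(open(f'pics/w{n}.pkl','rb'))
    p,q=[onz('wrist',160+u/2-.25,60+v/2-.25,z,o) for u,v in(a,b)];d=q-p;m=(p+q)/2
    print(n,m.round(4),'len',round(np.linalg.norm(d)*1000,1),'yaw',round(np.degrees(np.arctan2(d[1],d[0])),1))
E
python3 - <<'E'
from h import *
ridge('R',(301,275),(366,276),.055)
ridge('A',(291,268),(374,271),.0212)
ridge('D',(283,274),(381,277),.0269)
# consistency: feet of A
ridge('A',(294,219),(375,223),0);ridge('A',(292,296),(369,300),0)
ridge('D',(286,210),(380,212),0);ridge('D',(283,307),(377,310),0)
ridge('R',(260,188),(407,188),.006);ridge('R',(260,307),(405,308),.006)
tgt(.4375,.127,.002,6)
E
```

```text
R [ 0.4474 -0.0719  0.055 ] len 28.9 yaw 20.0
A [0.4401 0.1299 0.0212] len 35.9 yaw 3.8
D [ 0.4507 -0.2833  0.0269] len 43.3 yaw 22.1
A [0.4394 0.1474 0.    ] len 37.2 yaw 3.1
A [0.4415 0.1104 0.    ] len 36.7 yaw 2.9
D [ 0.4414 -0.2607  0.    ] len 44.5 yaw 22.7
D [ 0.4599 -0.3056  0.    ] len 46.6 yaw 22.0
R [ 0.4362 -0.0411  0.006 ] len 74.6 yaw 20.9
R [ 0.4586 -0.1008  0.006 ] len 77.8 yaw 20.5
row 0.0003 0.0005 0.0001 0.0001 -0.0002 0.1284  min rows 3
```

```bash
python3 -c "
from h import *
tgt(.4403,.1293,.002,3.3)"
```

```text
row 0.0003 0.0005 0.0472 0.002 0.0028 0.1284  min rows 3
```

```bash
python3 jog.py '0 0 0.047 0.002 0.003 0.06 1;0 0 0.047 0.002 0.003 0.1 1;0 0 0.047 0.002 0.003 0.12 1;0 0 0.047 0.002 0.003 0.128 1;0 0 0.047 0.002 0.003 0.128 1;0 0 0.047 0.002 0.003 0.128 0.3;0 0 0.047 0.002 0.003 0.128 0.3;0 0 0.047 0.002 0.003 0.128 0.2;0 0 0.047 0.002 0.003 0.128 0.2;0 0 0.047 0.002 0.003 0.128 0.2;0 0 0.047 0.002 0.003 0.128 0.2;0 0 0.047 0.002 0.003 0.128 0.2' 40
```

```text
clock: 5.05
position: [0.4407, 0.1306, 0.0028]
ee_rot: [0.686, 0.728, 0.0, 0.0]
ft_force: [-0.6, -0.7, 7.0]
grip_width: 0.406
grasp_force: 39.5
```

```bash
python3 jog.py '0 0 0 0 0 -0.02 0.2;0 0 0 0 0 -0.06 0.2;0 0 0 0 0 -0.1 0.2;0 0 0 0 0 -0.1 0.2;0 0 0 0 0 -0.1 0.2'; python3 -c "
from h import *
tgt(.4474,-.071,.102,20.6)"
```

```text
clock: 5.68
position: [0.4397, 0.1302, 0.1017]
ee_rot: [0.686, 0.728, -0.0, 0.0]
ft_force: [-0.1, 0.8, 0.8]
grip_width: 0.409
grasp_force: 40.3
row -0.0006 0.0005 -0.2998 -0.2013 -0.0043 -0.0002  min rows 4
```

```bash
python3 jog.py '0 0 -0.3 -0.201 -0.004 0 0.2;0 0 -0.3 -0.201 -0.004 0 0.2;0 0 -0.3 -0.201 -0.004 0 0.2;0 0 -0.3 -0.201 -0.004 0 0.2;0 0 -0.3 -0.201 -0.004 0 0.2;0 0 -0.3 -0.201 -0.004 0 0.2;0 0 -0.3 -0.201 -0.004 0 0.2'
python3 - <<'E'
from h import *
tgt(.4474,-.071,.045,20.6)
wshot('H1'); cv2.imwrite('pics/h1c.png',cv2.resize(cv2.imread('pics/wH1.png')[60:360,160:500],None,fx=2,fy=2,interpolation=cv2.INTER_CUBIC))
E
```

```text
clock: 6.55
position: [0.448, -0.0689, 0.1019]
ee_rot: [0.568, 0.823, -0.0, -0.0]
ft_force: [-0.3, -0.9, -1.0]
grip_width: 0.408
grasp_force: 40.3
row -0.0004 -0.0006 0.0027 -0.0018 -0.0012 0.0569  min rows 1
6.55 [ 0.44795355 -0.06894902  0.10190104] [ 0.82  0.15 -0.8   2.01  0.13  1.03  0.32]
```

View pics/h1c.png

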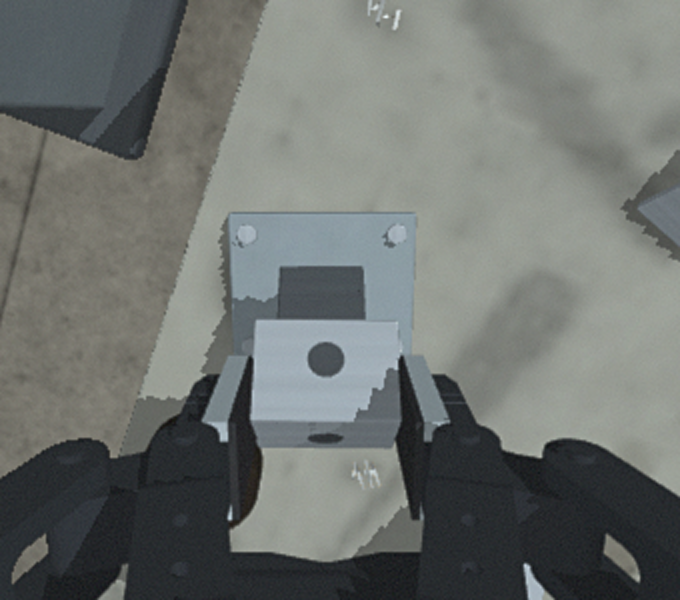

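The held cleat's ridge is at row 423, columns 252–400. The bar's far side corner is at row 267, columns 279–364, at height 36.6 mm and 18.4 mm off the ridge.

Run:
```python
from h import *
ridge('H1',(250,422),(401,424),.1203)
ridge('H1',(279,267),(364,267),.0366)
ridge('H1',(231,212),(416,213),.006)
a=np.radians(110.6);print('18.4,32 offs',.0184*np.array([np.cos(a),np.sin(a)]),.032*np.array([np.cos(a),np.sin(a)]))
```

```text
H1 [ 0.4478 -0.0697  0.1203] len 34.8 yaw 19.9
H1 [ 0.4409 -0.0554  0.0366] len 30.4 yaw 20.7
H1 [ 0.4363 -0.0414  0.006 ] len 73.9 yaw 20.4
18.4,32 offs [-0.00647389  0.0172235 ] [-0.01125893  0.02995391]
```

```bash
python3 jog.py '0 0 0 -0.0016 -0.001 0.03 0.2;0 0 0 -0.0016 -0.001 0.05 0.2;0 0 0 -0.0016 -0.001 0.056 0.2;0 0 0 -0.0016 -0.001 0.0585 0.2;0 0 0 -0.0016 -0.001 0.0585 0.2;0 0 0 -0.0016 -0.001 0.0585 0.2'
```

```text
clock: 7.35
position: [0.4482, -0.0723, 0.0444]
ee_rot: [0.569, 0.822, 0.0, 0.001]
ft_force: [-1.2, -1.0, -1.8]
grip_width: 0.406
grasp_force: 40.3
```

```bash
python3 jog.py '0 0 0 0 0 0.001 0.2;0 0 0 0 0 0.001 0.2'; python3 jog.py '0 0 0 0 0 0.001 0.2;0 0 0 0 0 0.001 0.2'
```

```text
clock: 7.6
position: [0.4481, -0.0721, 0.0431]
ee_rot: [0.569, 0.822, 0.0, 0.0]
ft_force: [-1.3, 1.5, 3.3]
grip_width: 0.402
grasp_force: 40.6
clock: 7.85
position: [0.4482, -0.0717, 0.0426]
ee_rot: [0.569, 0.822, 0.0, 0.0]
ft_force: [-5.3, 4.1, 13.6]
grip_width: 0.406
grasp_force: 41.6
```

```bash
python3 jog.py '0 0 0 0 0 0 0.5;0 0 0 0 0 0 0.6;0 0 0 0 0 0 0.7;0 0 0 0 0 0 0.8;0 0 0 0 0 -0.03 1;0 0 0 0 0 -0.08 1;0 0 0 0 0 -0.12 1;0 0 0 0 0 -0.12 1;0 0 0 0 0 -0.12 1' 40
python3 - <<'E'
from h import *
wshot('R1'); cv2.imwrite('pics/r1c.png',cv2.resize(cv2.imread('pics/wR1.png')[60:360,160:500],None,fx=2,fy=2,interpolation=cv2.INTER_CUBIC))
tgt(.4507,-.2832,.09,22.4)
E
```

```text
clock: 8.98
position: [0.4474, -0.0723, 0.1612]
ee_rot: [0.569, 0.822, -0.0, -0.0]
ft_force: [-1.2, 0.2, -0.5]
grip_width: 1.001
grasp_force: 0.0
8.975 [ 0.44738277 -0.07231373  0.16120189] [ 0.87  0.06 -0.82  1.95  0.05  1.15  0.39]
row -0.0013 -0.0008 -0.0311 -0.1988 -0.0708 0.0707  min rows 4
```

View pics/r1c.png

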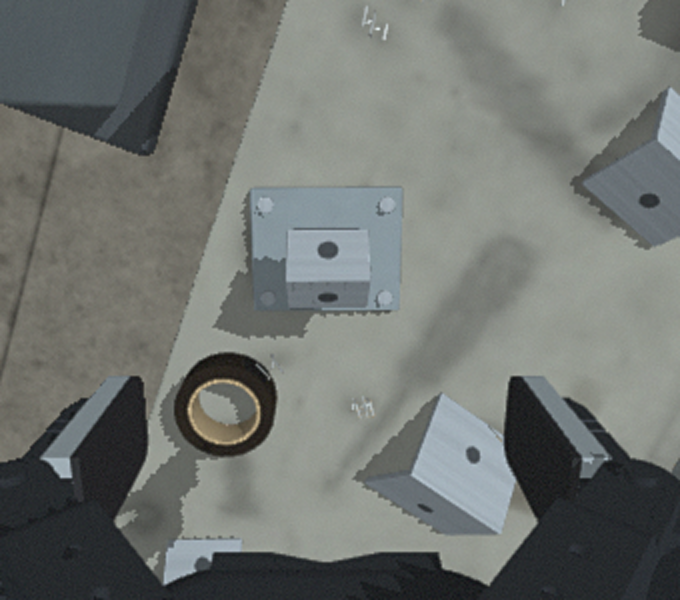

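Cleat_1 is seated, square to the bar and centred: columns 286–370 against the base's 251–402. Next is cleat_2.

```bash
python3 jog.py '0 0 -0.031 -0.199 -0.071 0.03 1;0 0 -0.031 -0.199 -0.071 0.05 1;0 0 -0.031 -0.199 -0.071 0.071 1;0 0 -0.031 -0.199 -0.071 0.071 1;0 0 -0.031 -0.199 -0.071 0.071 1;0 0 -0.031 -0.199 -0.071 0.071 1;0 0 -0.031 -0.199 -0.071 0.071 1'; python3 -c "
from h import *
tgt(.4507,-.2832,.004,22.4)"
```

```text
clock: 9.9
position: [0.4519, -0.2822, 0.0911]
ee_rot: [0.555, 0.832, 0.0, 0.0]
ft_force: [0.7, 0.6, -0.1]
grip_width: 0.997
grasp_force: 0.0
row 0.0003 0.0003 0.002 -0.0005 -0.0015 0.0871  min rows 2
```

```bash
python3 jog.py '0 0 0 0 -0.001 0.05 1;0 0 0 0 -0.001 0.075 1;0 0 0 0 -0.001 0.087 1;0 0 0 0 -0.001 0.087 1;0 0 0 0 -0.001 0.087 1;0 0 0 0 -0.001 0.087 0.3;0 0 0 0 -0.001 0.087 0.3;0 0 0 0 -0.001 0.087 0.3;0 0 0 0 -0.001 0.087 0.3;0 0 0 0 -0.001 0.087 0.3;0 0 0 0 -0.001 0.087 0.3' 40; python3 jog.py '0 0 0 0 0 -0.02 0.2;0 0 0 0 0 -0.06 0.2;0 0 0 0 0 -0.11 0.2;0 0 0 0 0 -0.11 0.2;0 0 0 0 0 -0.11 0.2';python3 -c "
from h import *
tgt(.4475,-.0715,.115,20.6)"
```

```text
clock: 11.28
position: [0.4506, -0.2841, 0.0044]
ee_rot: [0.556, 0.831, -0.0, 0.0]
ft_force: [-2.0, 0.5, 5.8]
grip_width: 0.502
grasp_force: 39.7
clock: 11.9
position: [0.4503, -0.2838, 0.1142]
ee_rot: [0.556, 0.831, -0.0, 0.0]
ft_force: [0.1, 1.0, -2.2]
grip_width: 0.5
grasp_force: 41.1
row -0.0 0.0006 0.0314 0.1974 0.0783 -0.0009  min rows 4
```

```bash
python3 jog.py '0 0 0.031 0.197 0.078 0 0.2;0 0 0.031 0.197 0.078 0 0.2;0 0 0.031 0.197 0.078 0 0.2;0 0 0.031 0.197 0.078 0 0.2;0 0 0.031 0.197 0.078 0 0.2;0 0 0.031 0.197 0.078 0 0.2;0 0 0.031 0.197 0.078 0 0.2'
python3 - <<'E'
from h import *
tgt(.4475,-.0715,.0435,20.6)
wshot('H2')
E
```

```text
clock: 12.78
position: [0.4473, -0.073, 0.1134]
ee_rot: [0.57, 0.822, -0.0, -0.0]
ft_force: [-0.3, -0.4, -1.1]
grip_width: 0.502
grasp_force: 41.1
row -0.0005 -0.0005 -0.0015 0.0013 0.0008 0.0699  min rows 2
12.775 [ 0.44726792 -0.07304708  0.11344001] [ 0.84  0.13 -0.81  2.    0.11  1.05  0.34]
```

```bash
python3 jog.py '0 0 0 0.0005 0.001 0.03 0.2;0 0 0 0.0005 0.001 0.05 0.2;0 0 0 0.0005 0.001 0.064 0.2;0 0 0 0.0005 0.001 0.068 0.2;0 0 0 0.0005 0.001 0.068 0.2;0 0 0 0.0005 0.001 0.068 0.2';python3 jog.py '0 0 0 0 0 0.001 0.2;0 0 0 0 0 0.001 0.2'
```

```text
clock: 13.58
position: [0.4487, -0.0711, 0.0463]
ee_rot: [0.569, 0.822, 0.0, 0.0]
ft_force: [-0.1, 0.1, -0.7]
grip_width: 0.501
grasp_force: 41.1
clock: 13.82
position: [0.449, -0.0716, 0.0454]
ee_rot: [0.569, 0.822, 0.0, 0.001]
ft_force: [0.0, -3.3, 5.4]
grip_width: 0.505
grasp_force: 41.6
```

```bash
python3 jog.py '0 0 0 -0.0008 -0.001 0.0007 0.2;0 0 0 -0.0008 -0.001 0.0007 0.2';python3 jog.py '0 0 0 0 0 0.0007 0.2;0 0 0 0 0 0.0007 0.2'
```

```text
clock: 14.08
position: [0.4485, -0.0725, 0.0446]
ee_rot: [0.569, 0.822, 0.0, 0.001]
ft_force: [3.6, -2.7, 4.4]
grip_width: 0.505
grasp_force: 41.6
clock: 14.32
position: [0.4487, -0.0729, 0.0442]
ee_rot: [0.569, 0.822, 0.0, 0.001]
ft_force: [1.8, -4.3, 10.4]
grip_width: 0.502
grasp_force: 42.0
```

```bash
python3 jog.py '0 0 0 0 0 0 0.6;0 0 0 0 0 0 0.7;0 0 0 0 0 0 0.8;0 0 0 0 0 0 0.9;0 0 0 0 0 -0.03 1;0 0 0 0 0 -0.08 1;0 0 0 0 0 -0.12 1;0 0 0 0 0 -0.12 1;0 0 0 0 0 -0.12 1' 40
python3 - <<'E'
from h import *
wshot('R2')
tgt(.585,.0215,.15,-17)
E
```

```text
clock: 15.45
position: [0.4472, -0.0723, 0.1628]
ee_rot: [0.569, 0.822, -0.0, -0.0]
ft_force: [-0.1, 0.4, -0.3]
grip_width: 0.999
grasp_force: 0.0
15.45 [ 0.44723926 -0.0723411   0.16280048] [ 0.87  0.06 -0.82  1.95  0.05  1.15  0.39]
row -0.0015 -0.0004 0.6566 0.0391 0.1622 0.0122  min rows 4
```

```bash
python3 - <<'E'
from h import *
for p in((239,216),(287,180),(152,265),(218,215)): print(p,onz('side',*p,0)[:2].round(3))
E
python3 jog.py '0 0 0.657 0.039 0.162 0.012 1;0 0 0.657 0.039 0.162 0.012 1;0 0 0.657 0.039 0.162 0.012 1;0 0 0.657 0.039 0.162 0.012 1;0 0 0.657 0.039 0.162 0.012 1;0 0 0.657 0.039 0.162 0.012 1;0 0 0.657 0.039 0.162 0.012 1'
python3 - <<'E'
from h import *
wshot('B')
a,b=[cv2.imread(f'pics/w{n}.png') for n in('R2','B')]
a=cv2.resize(a[130:280,230:410],None,fx=2,fy=2,interpolation=cv2.INTER_CUBIC)
b=cv2.resize(b[60:360,160:500],None,fx=2,fy=2,interpolation=cv2.INTER_CUBIC)[:600,:]
b[:300,:360][:0]=0
b[300:600,0:360]=a  # bottom-left inset: R2 crop origin (230,130)
cv2.imwrite('pics/bc.png',b)
E
```

```text
(239, 216) [ 0.685 -0.019]
(287, 180) [ 0.675 -0.168]
(152, 265) [0.729 0.165]
(218, 215) [0.723 0.   ]
clock: 16.38
position: [0.585, 0.0203, 0.1514]
ee_rot: [0.804, 0.595, -0.0, 0.0]
ft_force: [1.2, -0.3, 1.0]
grip_width: 0.998
grasp_force: 0.0
16.375 [0.58503107 0.02031097 0.15143887] [ 0.5   0.41 -0.77  1.64  0.3   1.22 -0.62]
```

View pics/bc.png

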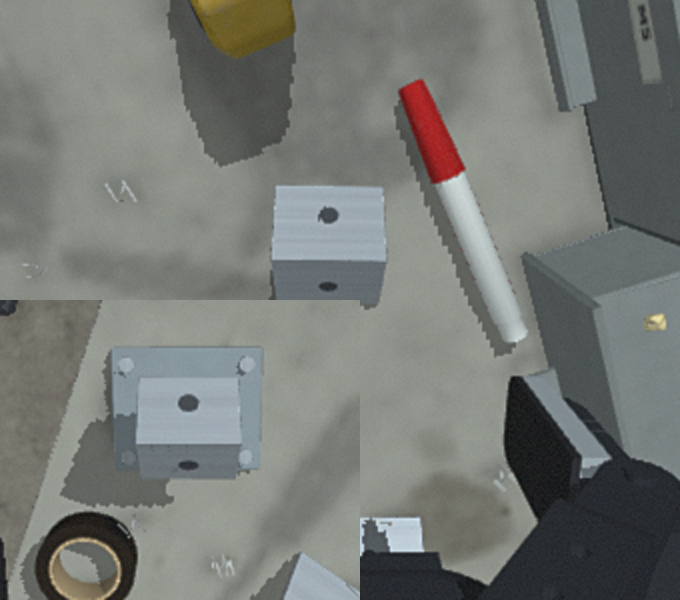

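Cleat_2 is seated, with columns 137–241 centred on the base's 112–263. The cleat_3 ridge runs (272,260)–(385,262), and its far foot (275,187)–(383,187). The marker lies to the right, so I'll approach with the gripper narrowed.

Run:
```python
from h import *
ridge('B',(272,260),(386,261.5),.0325); ridge('B',(275,186),(384,187),0)
a=np.radians(73.2);print('foot->ridge shift',-.0297*np.array([np.cos(a),np.sin(a)]))
ridge('R2',((230-160)*2+137,(130-60)*2+143),((230-160)*2+241,(130-60)*2+144),.0663)
```

```text
B [0.5875 0.0238 0.0325] len 51.0 yaw -17.8
B [0.5964 0.0517 0.    ] len 53.0 yaw -17.5
foot->ridge shift [-0.00858424 -0.02843239]
R2 [ 0.4483 -0.072   0.0663] len 43.0 yaw 20.0
```

```bash
python3 -c "
from h import *
tgt(.5877,.0236,.004,-17.6)"
```

```text
row 0.0005 0.0006 0.0108 0.0039 0.0014 0.1476  min rows 3
```

```bash
python3 jog.py '0 0 0.011 0.004 0.0015 0.05 0.78;0 0 0.011 0.004 0.0015 0.09 0.78;0 0 0.011 0.004 0.0015 0.09 0.78;0 0 0.011 0.004 0.0015 0.125 0.78;0 0 0.011 0.004 0.0015 0.14 0.78;0 0 0.011 0.004 0.0015 0.147 0.78;0 0 0.011 0.004 0.0015 0.147 0.78;0 0 0.011 0.004 0.0015 0.147 0.4;0 0 0.011 0.004 0.0015 0.147 0.4;0 0 0.011 0.004 0.0015 0.147 0.4;0 0 0.011 0.004 0.0015 0.147 0.4;0 0 0.011 0.004 0.0015 0.147 0.4' 50; python3 jog.py '0 0 0 0 0 -0.02 0.3;0 0 0 0 0 -0.06 0.3;0 0 0 0 0 -0.12 0.3;0 0 0 0 0 -0.12 0.3;0 0 0 0 0 -0.12 0.3';python3 -c "
from h import *
tgt(.448,-.072,.125,20.6)"
```

```text
clock: 17.92
position: [0.5891, 0.0247, 0.0057]
ee_rot: [0.807, 0.59, 0.001, 0.001]
ft_force: [-0.4, -0.5, 7.8]
grip_width: 0.594
grasp_force: 51.3
clock: 18.55
position: [0.5879, 0.0246, 0.1249]
ee_rot: [0.807, 0.59, 0.0, 0.0]
ft_force: [-0.2, 0.0, -1.9]
grip_width: 0.589
grasp_force: 52.5
row 0.0004 0.0005 -0.6676 -0.1345 -0.104 -0.0001  min rows 4
```

```bash
python3 jog.py '0 0 -0.668 -0.1345 -0.104 0 0.3;0 0 -0.668 -0.1345 -0.104 0 0.3;0 0 -0.668 -0.1345 -0.104 0 0.3;0 0 -0.668 -0.1345 -0.104 0 0.3;0 0 -0.668 -0.1345 -0.104 0 0.3;0 0 -0.668 -0.1345 -0.104 0 0.3;0 0 -0.668 -0.1345 -0.104 0 0.3'; python3 -c "
from h import *
tgt(.448,-.072,.0475,20.6)"
```

```text
clock: 19.42
position: [0.4486, -0.0712, 0.1242]
ee_rot: [0.569, 0.822, 0.0, -0.0]
ft_force: [-0.1, -0.2, -0.8]
grip_width: 0.594
grasp_force: 52.6
row 0.0002 -0.0008 -0.0003 -0.0006 -0.0009 0.0767  min rows 2
```

```bash
python3 jog.py '0 0 0 0.0003 -0.001 0.03 0.3;0 0 0 0.0003 -0.001 0.055 0.3;0 0 0 0.0003 -0.001 0.07 0.3;0 0 0 0.0003 -0.001 0.076 0.3;0 0 0 0.0003 -0.001 0.076 0.3;0 0 0 0.0003 -0.001 0.076 0.3';python3 jog.py '0 0 0 0 0 0.001 0.3;0 0 0 0 0 0.001 0.3';python3 jog.py '0 0 0 0 0 0.001 0.3;0 0 0 0 0 0.001 0.3'
```

```text
clock: 20.18
position: [0.4478, -0.0721, 0.0491]
ee_rot: [0.569, 0.822, 0.0, 0.001]
ft_force: [0.5, 0.5, -1.0]
grip_width: 0.592
grasp_force: 52.6
clock: 20.42
position: [0.4473, -0.0721, 0.0476]
ee_rot: [0.569, 0.822, -0.0, 0.0]
ft_force: [-0.3, 0.2, -1.2]
grip_width: 0.595
grasp_force: 52.6
clock: 20.68
position: [0.4471, -0.072, 0.0464]
ee_rot: [0.569, 0.822, -0.0, -0.0]
ft_force: [0.7, -0.1, -1.5]
grip_width: 0.594
grasp_force: 52.6
```

```bash
python3 jog.py '0 0 0 0 0 0.001 0.3;0 0 0 0 0 0.001 0.3';python3 jog.py '0 0 0 0 0 0.0007 0.3;0 0 0 0 0 0.0007 0.3'
```

```text
clock: 20.92
position: [0.4474, -0.0717, 0.0457]
ee_rot: [0.569, 0.822, 0.0, 0.0]
ft_force: [-2.3, 1.8, 4.4]
grip_width: 0.595
grasp_force: 53.1
clock: 21.18
position: [0.4474, -0.0716, 0.0455]
ee_rot: [0.569, 0.822, -0.0, 0.0]
ft_force: [-5.6, 2.9, 14.7]
grip_width: 0.594
grasp_force: 54.0
```

```bash
python3 jog.py '0 0 0 0 0 0 0.7;0 0 0 0 0 0 0.78;0 0 0 0 0 0 0.85;0 0 0 0 0 0 0.95;0 0 0 0 0 -0.03 1;0 0 0 0 0 -0.08 1;0 0 0 0 0 -0.12 1;0 0 0 0 0 -0.12 1;0 0 0 0 0 -0.12 1'
python3 - <<'E'
from h import *
wshot('R3')
tgt(.5505,-.1685,.15,-15)
E
```

```text
clock: 22.3
position: [0.4468, -0.0722, 0.1641]
ee_rot: [0.569, 0.822, -0.0, -0.0]
ft_force: [-0.7, -0.8, 0.0]
grip_width: 1.002
grasp_force: 0.0
22.3 [ 0.44683041 -0.07217747  0.16413935] [ 0.97  0.07 -0.92  1.94  0.06  1.16  0.38]
row -0.0014 -0.0003 0.6216 -0.1269 0.0634 0.0135  min rows 4
```

```bash
python3 jog.py '0 0 0.622 -0.127 0.063 0.013 1;0 0 0.622 -0.127 0.063 0.013 1;0 0 0.622 -0.127 0.063 0.013 1;0 0 0.622 -0.127 0.063 0.013 1;0 0 0.622 -0.127 0.063 0.013 1;0 0 0.622 -0.127 0.063 0.013 1;0 0 0.622 -0.127 0.063 0.013 1'
python3 - <<'E'
from h import *
wshot('C')
a,b=[cv2.imread(f'pics/w{n}.png') for n in('R3','C')]
a=cv2.resize(a[130:250,230:370],None,fx=2,fy=2,interpolation=cv2.INTER_CUBIC)
b=cv2.resize(b[60:360,160:500],None,fx=2,fy=2,interpolation=cv2.INTER_CUBIC)
b[360:600,0:280]=a
cv2.imwrite('pics/cc.png',b)
E
```

```text
clock: 23.22
position: [0.5507, -0.1685, 0.1516]
ee_rot: [0.793, 0.609, -0.0, 0.0]
ft_force: [-0.0, -0.2, -0.4]
grip_width: 0.998
grasp_force: 0.0
23.225 [ 0.55068891 -0.1685282   0.15161446] [ 0.84  0.38 -0.77  1.66  0.28  1.21 -0.25]
```

View pics/cc.png

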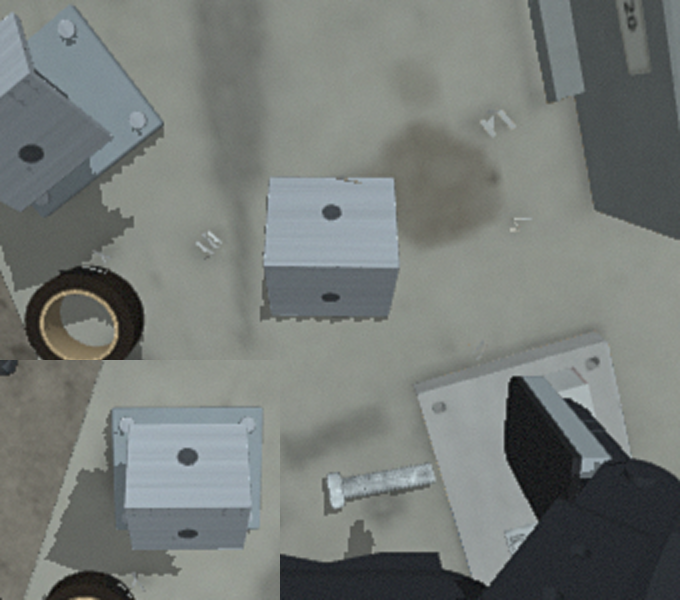

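Cleat_3 is seated and centred: inset columns 126–249 against the base's 112–263. The cleat_4 ridge runs (265,266)–(398,266), and its feet are at rows 178 and 318.

Run:
```python
from h import *
ridge('C',(264.5,266),(398,267),.0382); ridge('C',(269,178),(394,178.5),0); ridge('C',(267,318),(388,318),0)
ridge('R3',(140+126,140+149),(140+249,140+149),.072)
tgt(.5525,-.168,.006,-15)
```

```text
C [ 0.5536 -0.1663  0.0382] len 58.7 yaw -15.4
C [ 0.5629 -0.1331  0.    ] len 60.6 yaw -15.2
C [ 0.5426 -0.2018  0.    ] len 62.6 yaw -15.0
R3 [ 0.4477 -0.0731  0.072 ] len 50.1 yaw 20.6
row 0.0 0.0002 0.0006 0.0011 0.0015 0.1457  min rows 3
```

```bash
python3 jog.py '0 0 0.003 0.0024 0.002 0.05 1;0 0 0.003 0.0024 0.002 0.1 1;0 0 0.003 0.0024 0.002 0.13 1;0 0 0.003 0.0024 0.002 0.1457 1;0 0 0.003 0.0024 0.002 0.1457 1;0 0 0.003 0.0024 0.002 0.1457 1;0 0 0.003 0.0024 0.002 0.1457 0.5;0 0 0.003 0.0024 0.002 0.1457 0.5;0 0 0.003 0.0024 0.002 0.1457 0.5;0 0 0.003 0.0024 0.002 0.1457 0.5;0 0 0.003 0.0024 0.002 0.1457 0.5' 60; python3 jog.py '0 0 0 0 0 -0.02 0.4;0 0 0 0 0 -0.06 0.4;0 0 0 0 0 -0.12 0.4;0 0 0 0 0 -0.12 0.4;0 0 0 0 0 -0.12 0.4';python3 -c "
from h import *
tgt(.4478,-.0725,.13,20.6)"
```

```text
clock: 24.65
position: [0.5544, -0.1672, 0.0074]
ee_rot: [0.794, 0.608, 0.0, 0.001]
ft_force: [0.3, -0.1, 6.2]
grip_width: 0.685
grasp_force: 62.8
clock: 25.28
position: [0.5531, -0.167, 0.1263]
ee_rot: [0.794, 0.607, -0.0, 0.0]
ft_force: [-0.6, -1.1, -2.9]
grip_width: 0.684
grasp_force: 65.1
row -0.0 0.0006 -0.6247 0.0636 -0.1264 -0.0038  min rows 4
```

```bash
python3 jog.py '0 0 -0.625 0.0636 -0.1264 -0.004 0.4;0 0 -0.625 0.0636 -0.1264 -0.004 0.4;0 0 -0.625 0.0636 -0.1264 -0.004 0.4;0 0 -0.625 0.0636 -0.1264 -0.004 0.4;0 0 -0.625 0.0636 -0.1264 -0.004 0.4;0 0 -0.625 0.0636 -0.1264 -0.004 0.4;0 0 -0.625 0.0636 -0.1264 -0.004 0.4'; python3 -c "
from h import *
tgt(.4478,-.0722,.0495,20.6)"
```

```text
clock: 26.15
position: [0.448, -0.0723, 0.1297]
ee_rot: [0.569, 0.822, 0.0, -0.0]
ft_force: [1.1, -0.2, -2.8]
grip_width: 0.681
grasp_force: 65.5
row -0.0002 -0.0007 -0.0005 0.0001 -0.0002 0.0802  min rows 2
```

```bash
python3 jog.py '0 0 0 0 0 0.03 0.4;0 0 0 0 0 0.055 0.4;0 0 0 0 0 0.07 0.4;0 0 0 0 0 0.08 0.4;0 0 0 0 0 0.08 0.4;0 0 0 0 0 0.08 0.4';python3 jog.py '0 0 0 0 0 0.001 0.4;0 0 0 0 0 0.001 0.4';python3 jog.py '0 0 0 0 0 0.001 0.4;0 0 0 0 0 0.001 0.4'
```

```text
clock: 26.9
position: [0.4487, -0.0724, 0.0507]
ee_rot: [0.569, 0.822, 0.0, 0.001]
ft_force: [-0.3, -0.2, -2.3]
grip_width: 0.68
grasp_force: 65.5
clock: 27.15
position: [0.4483, -0.0725, 0.0493]
ee_rot: [0.569, 0.822, -0.0, 0.0]
ft_force: [0.9, 0.0, -2.0]
grip_width: 0.686
grasp_force: 65.5
clock: 27.4
position: [0.4481, -0.0724, 0.048]
ee_rot: [0.569, 0.822, -0.0, -0.0]
ft_force: [-0.4, 0.5, -2.4]
grip_width: 0.683
grasp_force: 65.5
```

```bash
python3 jog.py '0 0 0 0 0 0.0007 0.4;0 0 0 0 0 0.0007 0.4';python3 jog.py '0 0 0 0 0 0.0007 0.4;0 0 0 0 0 0.0007 0.4'
```

```text
clock: 27.65
position: [0.4482, -0.0725, 0.0473]
ee_rot: [0.569, 0.822, -0.0, 0.0]
ft_force: [0.4, -0.8, -1.8]
grip_width: 0.684
grasp_force: 65.5
clock: 27.9
position: [0.4483, -0.0726, 0.0471]
ee_rot: [0.569, 0.822, -0.0, 0.0]
ft_force: [-2.4, -0.1, 7.4]
grip_width: 0.684
grasp_force: 66.3
```

```bash
python3 jog.py '0 0 0 0 0 0.0005 0.4;0 0 0 0 0 0.0005 0.78;0 0 0 0 0 0.0005 0.85;0 0 0 0 0 0.0005 0.95;0 0 0 0 0 0.0005 1;0 0 0 0 0 -0.03 1;0 0 0 0 0 -0.08 1;0 0 0 0 0 -0.12 1;0 0 0 0 0 -0.12 1;0 0 0 0 0 -0.12 1;0 0 0 0 0 -0.12 1'
python3 - <<'E'
from h import *
wshot('R4')
a=cv2.imread('pics/wR4.png')[110:280,220:420]; b=optics.camera('side')[150:320,260:460]
cv2.imwrite('pics/fin.png',cv2.resize(np.hstack([a,b]),None,fx=2,fy=2,interpolation=cv2.INTER_CUBIC))
E
```

```text
clock: 29.28
position: [0.4474, -0.0722, 0.1655]
ee_rot: [0.569, 0.822, -0.0, -0.001]
ft_force: [0.3, 1.1, -0.0]
grip_width: 1.001
grasp_force: 0.0
29.275 [ 0.44742118 -0.07222729  0.16551888] [ 1.04  0.08 -1.    1.94  0.07  1.16  0.37]
```

View pics/fin.png

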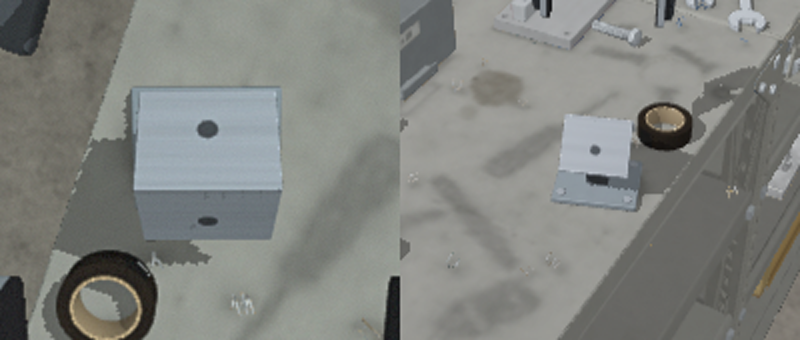

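The wrist view on the left shows the largest cleat level on top, with columns 135–281 over the base's 132–282. The side view on the right shows it square on the rest, with the roll and bolt where they were. Handing in.

Run:
```python
from h import *
ridge('R4',(120+135,100+189),(120+282,100+190),.0776)
print(manip.hand_in())
```

```text
R4 [ 0.448  -0.0718  0.0776] len 58.8 yaw 20.2
the job is handed in; nothing more can be done
None
```

All four cleats are nested on the ridge rest, smallest to largest, and the last camera check showed the top one square and centred within about 1 mm; I handed the job in at about 29 s of the 99 s allowed, never touching the bolt, tape roll or tape measure.

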